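# Bring the rail lens over the watch movement

### The arm

A 6-joint arm with a two-finger parallel gripper is mounted at the origin on a cart in front of the work surface, level with it; the furniture and walls round the work are solid. World frame = base frame: x ahead of the robot, y to its left, z up, the work surface at z = 0. Lengths are in m, angles in rad, forces in N, time in s.
With the tool pointing down it reaches from about 0.25 to 0.725 m from the base axis. Payload 4 kg.
Tool frame: the origin (TCP) lies midway between the tips of the shut fingers; the grasp point (between the pads) lies bot.tcp_to_grasp behind it (bot.tcp_to_grasp is the distance from the TCP to the grasp point, in m); z points along the fingers, y is the line along which they close (so a half turn about z gives the same grasp; the last joint's range is limited). The gripper opens to 85 mm and grips with 20 to 120 N. Pads are 22 mm wide; open, the fingers measure 114 mm over their backs; the gripper's body (76 mm by 85 mm) begins 54 mm behind the grasp point. The pads swing forward as they close: fully open they stand 13 mm farther back than shut.
Start: joints at [1.124, 0.241, 0.005, 1.335, 0, 1.571], TCP at [0.216, 0.451, 0.231] pointing down, gripper open.
Joint ranges: [-2.72, 2.72], [-1.05, 1.87], [-1.09, 1.28], [-1.99, 2.15], [-1.42, 1.44], [-3.14, 3.14]. Speed limits (rad/s): [2.79, 2.79, 3.14, 3.14, 3.14, 3.14].

### API

Orientations are given as a unit quaternion [x, y, z, w].
In Python, from workcell import readout, camera, bot gives the robot as it stands. The module is installed in compiled form; this text tells all that it offers.
- The arm moves only by the tool jog_arm, never from a script. Its argument "motion" is a list of rows, each an object of numbers: "x", "y", "z": the shift along the tool's x, y, z in mm; "spin": the turn about the tool's z in degrees; "fingers": the closure, from -1 (fully open) to 1 (shut). A call has 1 to 8 rows; each row is the pose to reach, as a shift and turn from the pose commanded when the call began, along the tool's axes at that moment; what a row does not reach only later rows make up. A row lasts 1/8 s, in which the tool goes at most 62.5 mm and 10.7 degrees, less where a joint would pass 70% of its speed; a pose out of reach is approached as far as the arm can. A call with a gripper value outside its range is refused whole. The fingers move at their own pace and stop on an object; the grip force is fixed at half the most. Time passes only in rows, so rows that repeat a pose let the fingers close. It gives the time, the measured TCP pose, the force, the opening and the grip force at its end, in the units of the state.
- readout.get_obs(): the state, without advancing time (a new reading comes with each control period).
- camera(name): name is "scene" or "top" or "wrist"; returns a dict with "pixels" (480x640x3 uint8, red, green, blue), "K" (3x3 intrinsics, pixels), "rvec" (rotation vector, rad) and "tvec" (3), from world to camera coordinates, as OpenCV has them. Camera axes: x right, y down, z forward; pixel columns grow to the right and rows downward; lengths in m; the calibration is good to about 2 mm. The wrist camera is an equidistant fisheye: a pixel r from the principal point sees the ray r / f radians off the axis. A picture is of the moment at which its call begins. There is no depth.
- bot.job_done(): hands the job in; it is judged then, once.
The state is a dict: "clock": time; "joint_pos": joint angles; "joint_vel": joint speeds; "tau": joint torques, N m; "eef_pos": TCP position; "tool_rot": TCP orientation; "ft_force": force on the tool from outside, world axes, zero at the start; "ft_torque": the same for the moment, N m; "grip_width": finger opening in m; "grasp_force": force on a finger pad.
Only numpy, scipy, OpenCV 4.12 (cv2) and the standard library are available. Lean on these libraries where they do the work, as an engineer would, in place of code of your own. Each camera call takes 0.05 s, during which the arm holds its last target. There are 200 camera calls.

### The job

Slide the lens carriage with the red grip round its curved rod (it turns with the bend as it goes) until the lens stands centred above the gold watch movement, then let go of it. Leave the movement lying where it is, and the carriage on its rod.

Things in the scene. Friction and masses are not known exactly. Their poses are not given: they have to be found in the camera images.
- lens_carriage: Loose carriage threaded on the rod, its 40 (x) x 34 mm foot flat on the plate; 15 mm bore along y. Red grip fin on top: 14 mm thick (y), 26 mm long (x), from 41 to 81 mm above the origin, centred over it. 0.14 to 0.28 kg, slides lightly, stays where left. Origin: centre of foot's underside. x points out from the centre of the bend to the lens, y along the rod; it turns as it rounds the bend.
- lens_center (a point): Centre of the clear round lens in its black ring (47 mm outside), on the carriage's arm: 55 mm along the carriage's +x and 34 mm above its origin. It passes over the parts lying on the plate.
- rail: Fixed grey plate 8 mm thick, 340 mm wide, with a 10 mm steel rod bent to a level arc, 120 mm radius, axis 30 mm above the bench, from -72 to +72 deg about its +x, between posts 39 mm high. Origin: arc centre at bench height. Carriage starts near -50 deg, slides to +60. Movement, steel watch case, mint-green cup lie on three dark mats 175 mm out, near -18, +14, +46 deg, in any order.
- movement: Gold-coloured round watch movement, 28 mm diameter, 5 mm high, with two small red jewels, lying loose on one of the three mats. Origin: centre of its underside.

How it is judged:
At the end, for the whole second after the job is handed in: The lens centre is within 15 mm, seen from above, of the movement's centre; the carriage is at rest on its rod, flat on the plate (within 6 mm and 10 degrees) (horizontal distance between lens_center and movement below 0.015 m and horizontal distance between lens_carriage and rail between 0.11 and 0.13 m and z of lens_carriage in the frame of rail below 0.014 m and angle between lens_carriage's own z axis and vertical below 0.17 rad and linear speed of lens_carriage below 0.01 m/s); the robot touches nothing.
It fails at once if the watch movement is shifted by more than 10 mm (distance of movement from where it was at the start of the episode above 0.01 m).
It also fails if it takes over 37 s, if anything falls off the work surface, if the arm or the gripper's body presses on something with over 40 N, if the wrist force passes 120 N, or if a joint passes its speed limit or range.

## Working session

There is one attempt and no reset: what is moved stays moved. The work goes in short steps, Python scripts to look and compute and a tool call to move; the robot and the scene stay as the last step left them, time stands still between calls to the robot, and variables do not carry over. Pictures are saved under pics/ and viewed, at most 10 in all, crops included, and the job is handed in when it is done.

Besides the shell and the picture viewer there is one more tool, called as name([rows], argument=value, ...), one row to a line, values as JSON. jog_arm: Moves the arm, as the interface text tells. Its arguments: {"type":"object","properties":{"motion":{"type":"array"}},"required":["motion"]}

```bash
mkdir -p pics; python3 - <<'E'
from workcell import readout, camera, bot
import cv2,pickle
d={}
for n in("top","scene"):
    c=camera(n);d[n]=c;cv2.imwrite(f"pics/{n}0.png",c["pixels"][:,:,::-1])
pickle.dump(d,open("c0.pkl","wb"))
o=readout.get_obs();print(o["clock"],o["eef_pos"],o["tool_rot"],o["grip_width"],bot.tcp_to_grasp)
for n in d:print(d[n]["K"],d[n]["rvec"],d[n]["tvec"])
E
```

```text
0.1 [0.21579824 0.45039594 0.23050042] [ 2.21565552e-01  9.75145018e-01 -9.22267730e-04 -2.24195424e-04] 0.08613468126071068 0.0187
[[439.42356839   0.         317.80565736]
 [  0.         439.42356839 231.73308445]
 [  0.           0.           1.        ]] [ 2.17039849 -2.16211322  0.10507407] [-0.04422086  0.52997783  0.86385328]
[[500.13827948   0.         324.97016943]
 [  0.         500.13827948 241.96458728]
 [  0.           0.           1.        ]] [ 2.15424468 -1.24651068  0.47664557] [-0.28710032  0.37561552  0.64435234]
```

View pics/top0.png

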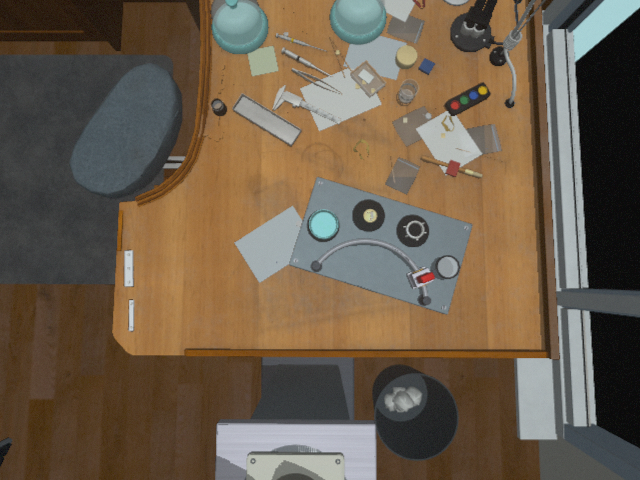

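View pics/scene0.png

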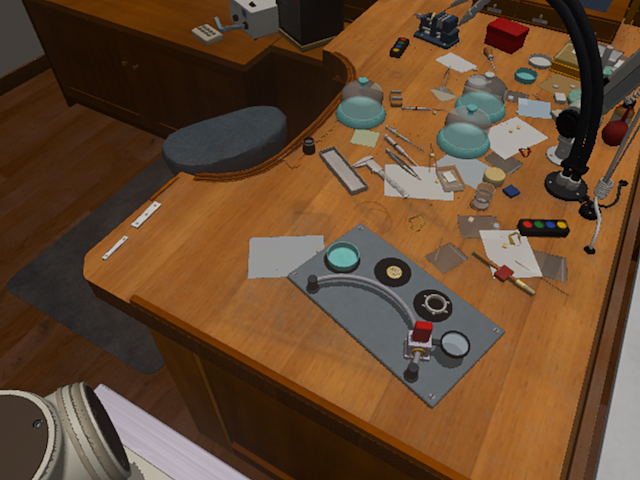

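```bash
cat > h.py <<'E'
import cv2,pickle,numpy as np
def pix2w(c,uv,z):
    R=cv2.Rodrigues(np.array(c["rvec"]))[0];t=np.array(c["tvec"]).ravel()
    uv=np.atleast_2d(uv).astype(float);r=np.c_[uv,np.ones(len(uv))]@np.linalg.inv(c["K"]).T@R
    o=-R.T@t;return o+r*((z-o[2])/r[:,2])[:,None]
def w2pix(c,p):
    return cv2.projectPoints(np.atleast_2d(p).astype(float),np.array(c["rvec"]),np.array(c["tvec"]),c["K"],None)[0][:,0]
E
python3 - <<'E'
from h import *
d=pickle.load(open("c0.pkl","rb"))
t=d["top"]["pixels"][170:320,280:480,::-1]
cv2.imwrite("pics/topc.png",cv2.resize(t,None,fx=4,fy=4,interpolation=cv2.INTER_CUBIC))
s=d["scene"]["pixels"][220:420,270:520,::-1]
cv2.imwrite("pics/scec.png",cv2.resize(s,None,fx=3,fy=3,interpolation=cv2.INTER_CUBIC))
print(w2pix(d["top"],[[0.216,.45,.23],[0,0,0]]))
E
```

```text
[[-11.61514774 424.91595002]
 [295.31145665 501.32139922]]
```

View pics/topc.png

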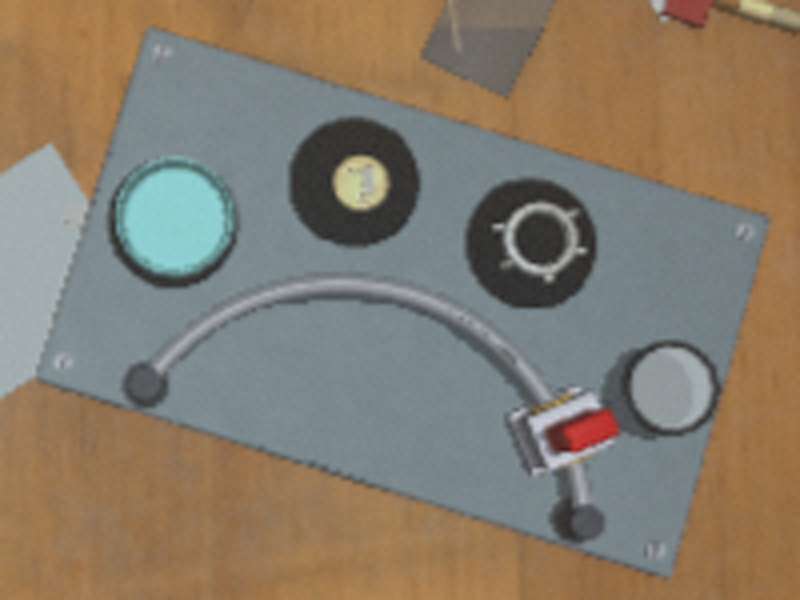

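View pics/scec.png

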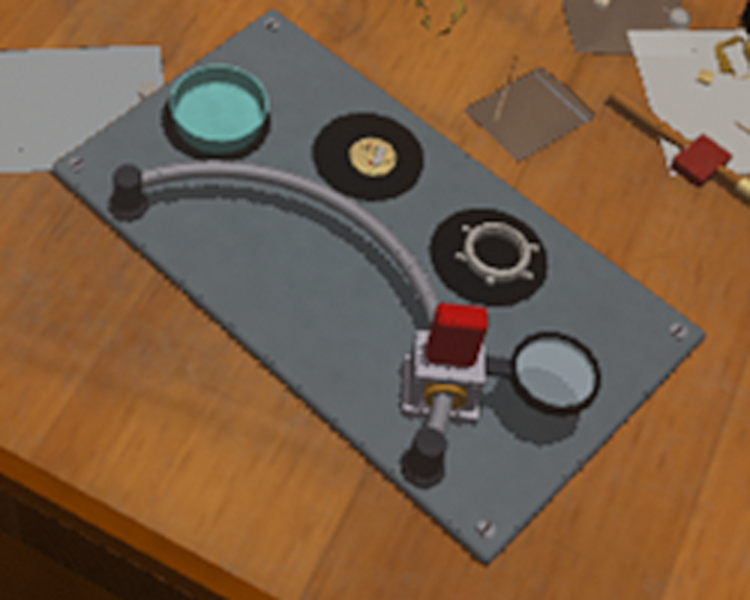

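```bash
cat > m.py <<'E'
from h import *
d=pickle.load(open("c0.pkl","rb"))
T=lambda u,z:pix2w(d["top"],(np.array(u)+.5)/4-.5+[280,170],z)
S=lambda u,z:pix2w(d["scene"],(np.array(u)+.5)/3-.5+[270,220],z)
for n,F,po,mv,ln,fin in(("top",T,[[145,383],[583,521]],[361,183],[671,388],[588,428]),("scene",S,[[128,173],[432,440]],[373,155],[556,372],[461,318])):
    a,b=F(po,.039)[:,:2];m=F([mv],.013)[0,:2];l=F([ln],.042)[0,:2];f=F([fin],.089)[0,:2]
    dy=(a-b)/np.linalg.norm(a-b);dx=np.array([dy[1],-dy[0]])
    c=(a+b)/2-dx*.12*np.cos(np.radians(72))
    yaw=np.degrees(np.arctan2(dx[1],dx[0]))
    pol=lambda p:(np.linalg.norm(p-c),np.degrees(np.arctan2(*(p-c)[::-1]))-yaw)
    print(n,"chord",np.linalg.norm(a-b),.24*np.sin(np.radians(72)),"c",c,"yaw",yaw)
    print(" mov",m,pol(m)," lens",l,pol(l)," fin",f,pol(f))
E
python3 m.py
```

```text
top chord 0.22572303468327115 0.22825356391083684 c [ 0.39296443 -0.13553513] yaw -17.215244678063605
 mov [ 0.56594359 -0.14955836] (np.float64(0.17354665775937592), np.float64(12.580474309576495))  lens [ 0.46027624 -0.29833502] (np.float64(0.17616663289203563), np.float64(-50.32144729729601))  fin [ 0.44039538 -0.24569374] (np.float64(0.11993587618714095), np.float64(-49.4895122674445))
scene chord 0.22914251819565756 0.22825356391083684 c [ 0.39540267 -0.13851635] yaw -17.186938426150004
 mov [ 0.56764033 -0.15165912] (np.float64(0.1727383710674613), np.float64(12.82338147815188))  lens [ 0.46349101 -0.3000836 ] (np.float64(0.175328258978487), np.float64(-49.96132684462897))  fin [ 0.43853345 -0.2490817 ] (np.float64(0.11868007731919059), np.float64(-51.502643555262466))
```

jog_arm([
  {"x":-38,"y":-40,"spin":5,"fingers":-1},
  {"x":-76,"y":-80,"spin":10,"fingers":-1},
  {"x":-114,"y":-120,"spin":15,"fingers":-1},
  {"x":-152,"y":-160,"spin":20,"fingers":-1},
  {"x":-190,"y":-200,"spin":25,"fingers":-1},
  {"x":-228,"y":-240,"spin":30,"fingers":-1},
  {"x":-266,"y":-280,"spin":36,"fingers":-1},
  {"x":-304,"y":-320,"spin":42,"fingers":-1},
])

```text
validation failed for argument at $.mo...
```

jog_arm([
  {"x":-38,"y":-40,"z":0,"spin":5,"fingers":-1},
  {"x":-76,"y":-80,"z":0,"spin":10,"fingers":-1},
  {"x":-114,"y":-120,"z":0,"spin":15,"fingers":-1},
  {"x":-152,"y":-160,"z":0,"spin":20,"fingers":-1},
  {"x":-190,"y":-200,"z":0,"spin":25,"fingers":-1},
  {"x":-228,"y":-240,"z":0,"spin":30,"fingers":-1},
  {"x":-266,"y":-280,"z":0,"spin":36,"fingers":-1},
  {"x":-304,"y":-320,"z":0,"spin":42,"fingers":-1},
])

```text
clock: 1.1
eef_pos: [0.352, 0.0292, 0.2312]
tool_rot: [0.558, 0.83, 0.0, 0.0]
ft_force: [0.5, -0.0, 0.9]
grip_width: 0.0854
grasp_force: 0.0
```

jog_arm([
  {"x":-49,"y":-4,"z":13,"spin":0,"fingers":-1},
  {"x":-98,"y":-8,"z":26,"spin":0,"fingers":-1},
  {"x":-147,"y":-12,"z":40,"spin":0,"fingers":-1},
  {"x":-196,"y":-17,"z":55,"spin":0,"fingers":-1},
  {"x":-245,"y":-21,"z":70,"spin":0,"fingers":-1},
  {"x":-292,"y":-25,"z":80,"spin":0,"fingers":-1},
  {"x":-292,"y":-25,"z":80,"spin":0,"fingers":-1},
])

```text
clock: 1.98
eef_pos: [0.4399, -0.2508, 0.1495]
tool_rot: [0.558, 0.83, -0.0, -0.001]
ft_force: [-0.5, -0.0, 0.6]
grip_width: 0.0855
grasp_force: 0.0
```

```bash
python3 - <<'E'
from workcell import readout, camera, bot
import cv2,numpy as np
ims=[camera(n)["pixels"][:,:,::-1] for n in("wrist","top")]
a=ims[0]; b=cv2.resize(ims[1][170:320,280:480],None,fx=2,fy=2)
cv2.imwrite("pics/w1.png",a); 
o=readout.get_obs();print(o["clock"],o["eef_pos"],o["tool_rot"],o["joint_pos"])
E
```

```text
2.075 [ 0.4393147  -0.24825863  0.15052515] [ 5.56688233e-01  8.30720585e-01  8.47182077e-05 -1.23070614e-03] [-5.14579348e-01  3.01863697e-01 -1.29193492e-01  1.14218065e+00
  3.55382675e-04  6.66208906e-01]
```

View pics/w1.png

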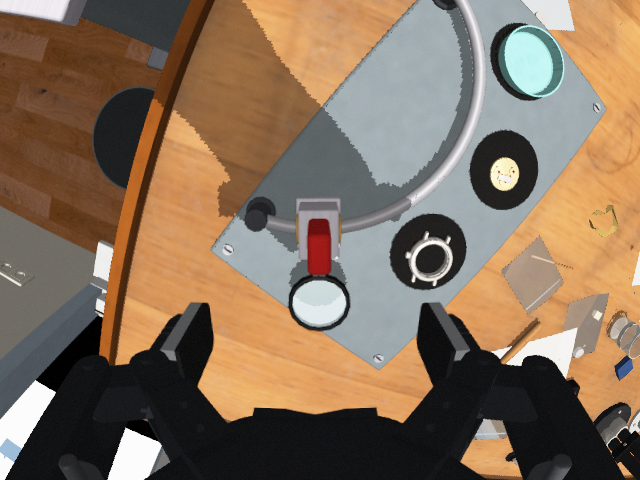

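jog_arm([
  {"x":0,"y":0,"z":40,"spin":0,"fingers":-1},
  {"x":0,"y":0,"z":75,"spin":0,"fingers":-1},
  {"x":0,"y":0,"z":92,"spin":0,"fingers":-1},
  {"x":0,"y":0,"z":92,"spin":0,"fingers":0},
  {"x":0,"y":0,"z":92,"spin":0,"fingers":0.3},
  {"x":0,"y":0,"z":92,"spin":0,"fingers":0.5},
  {"x":0,"y":0,"z":92,"spin":0,"fingers":0.6},
  {"x":0,"y":0,"z":92,"spin":0,"fingers":0.6},
])

```text
clock: 3.08
eef_pos: [0.4403, -0.2487, 0.0597]
tool_rot: [0.556, 0.831, 0.0, 0.0]
ft_force: [-0.3, -0.1, 0.0]
grip_width: 0.0173
grasp_force: 0.0
```

jog_arm([
  {"x":0.2,"y":6.3,"z":0,"spin":-3,"fingers":0.6},
  {"x":0.7,"y":12.5,"z":0,"spin":-6,"fingers":0.6},
  {"x":1.5,"y":18.8,"z":0,"spin":-9,"fingers":0.6},
  {"x":2.6,"y":24.9,"z":0,"spin":-12,"fingers":0.6},
  {"x":4.1,"y":31.1,"z":0,"spin":-15,"fingers":0.6},
  {"x":5.9,"y":37.1,"z":0,"spin":-18,"fingers":0.6},
  {"x":8,"y":43,"z":0,"spin":-21,"fingers":0.6},
  {"x":8,"y":43,"z":0,"spin":-21,"fingers":0.6},
])

```text
clock: 4.08
eef_pos: [0.4517, -0.2388, 0.0596]
tool_rot: [0.404, 0.914, -0.025, -0.016]
ft_force: [-58.0, -36.5, 37.4]
grip_width: 0.0171
grasp_force: 56.0
```

```bash
python3 - <<'E'
from workcell import readout, camera, bot
import cv2,numpy as np
a=camera("wrist")["pixels"][:,:,::-1]
s=camera("scene")["pixels"][200:420,250:520,::-1]
cv2.imwrite("pics/w2.png",np.hstack([cv2.resize(a,(400,300)),cv2.resize(s,(368,300))]))
o=readout.get_obs();print(o["clock"],o["eef_pos"],o["grip_width"],o["grasp_force"],o["ft_force"],o["ft_torque"])
E
```

```text
4.175 [ 0.45184077 -0.23880607  0.05959659] 0.01777030215706896 56.32767379749566 [-58.70339895 -35.75584081  37.91268758] [-8.59063006 13.16334929 -1.16962964]
```

View pics/w2.png

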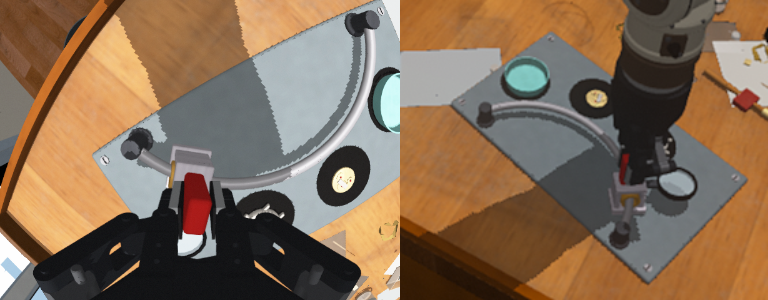

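jog_arm([
  {"x":0.7,"y":-12.5,"z":0,"spin":6,"fingers":0.6},
  {"x":2.6,"y":-24.9,"z":0,"spin":12,"fingers":0.6},
  {"x":3.6,"y":-29,"z":0,"spin":14,"fingers":0.6},
  {"x":3.6,"y":-29,"z":0,"spin":14,"fingers":0.3},
  {"x":3.6,"y":-29,"z":0,"spin":14,"fingers":0.3},
])

```text
clock: 4.8
eef_pos: [0.4539, -0.242, 0.0594]
tool_rot: [0.504, 0.864, 0.0, 0.0]
ft_force: [-1.0, -0.4, 0.8]
grip_width: 0.0297
grasp_force: 0.4
```

```bash
python3 - <<'E'
from workcell import readout, camera, bot
import cv2,numpy as np
a=camera("wrist")["pixels"][:,:,::-1]
s=camera("scene")["pixels"][200:420,250:520,::-1]
cv2.imwrite("pics/w3.png",np.hstack([cv2.resize(a,(400,300)),cv2.resize(s,(368,300))]))
o=readout.get_obs();print(o["clock"],o["eef_pos"],o["tool_rot"],o["grip_width"],o["grasp_force"],o["ft_force"])
E
```

```text
4.9 [ 0.45399182 -0.24187029  0.05935568] [5.04002782e-01 8.63701963e-01 7.93278176e-06 3.37826259e-04] 0.030228386535713733 0.3790267277508974 [-0.87353386  0.10351414  0.87536827]
```

View pics/w3.png

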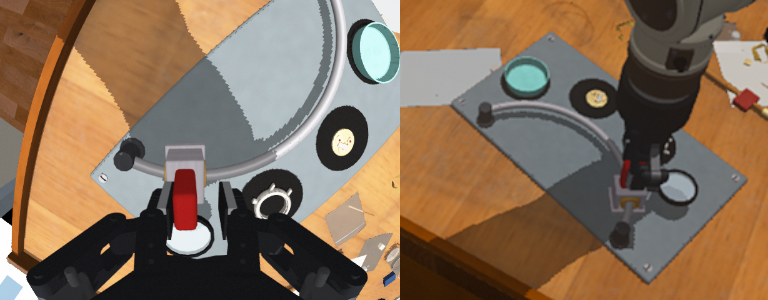

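jog_arm([
  {"x":0.3,"y":-7.5,"z":0,"spin":3.6,"fingers":0.3},
  {"x":0.3,"y":-7.5,"z":6,"spin":3.6,"fingers":0.3},
  {"x":0.3,"y":-7.5,"z":6,"spin":3.6,"fingers":0.6},
  {"x":0.3,"y":-7.5,"z":6,"spin":3.6,"fingers":1},
  {"x":0.3,"y":-7.5,"z":6,"spin":3.6,"fingers":1},
  {"x":0.3,"y":-7.5,"z":6,"spin":3.6,"fingers":1},
])

```text
clock: 5.65
eef_pos: [0.4466, -0.2453, 0.0532]
tool_rot: [0.531, 0.847, 0.0, -0.0]
ft_force: [0.1, 0.6, -0.8]
grip_width: 0.0133
grasp_force: 58.3
```

jog_arm([
  {"x":0,"y":3.1,"z":0,"spin":-1.5,"fingers":1},
  {"x":0.2,"y":6.3,"z":0,"spin":-3,"fingers":1},
  {"x":0.4,"y":9.4,"z":0,"spin":-4.5,"fingers":1},
  {"x":0.4,"y":9.4,"z":0,"spin":-4.5,"fingers":1},
])

```text
clock: 6.15
eef_pos: [0.4552, -0.2409, 0.0533]
tool_rot: [0.497, 0.868, 0.0, 0.0]
ft_force: [-0.3, -0.5, -2.0]
grip_width: 0.0135
grasp_force: 58.4
```

jog_arm([
  {"x":0.2,"y":7.3,"z":0,"spin":-3.5,"fingers":1},
  {"x":0.9,"y":14.6,"z":0,"spin":-7,"fingers":1},
  {"x":2,"y":21.9,"z":0,"spin":-10.5,"fingers":1},
  {"x":3.6,"y":29,"z":0,"spin":-14,"fingers":1},
  {"x":5.6,"y":36.1,"z":0,"spin":-17.5,"fingers":1},
  {"x":8,"y":43,"z":0,"spin":-21,"fingers":1},
  {"x":10.8,"y":49.8,"z":0,"spin":-24.5,"fingers":1},
  {"x":10.8,"y":49.8,"z":0,"spin":-24.5,"fingers":1},
])

```text
clock: 7.15
eef_pos: [0.4926, -0.2063, 0.0533]
tool_rot: [0.302, 0.953, -0.0, -0.0]
ft_force: [0.4, -0.2, -1.5]
grip_width: 0.0136
grasp_force: 58.4
```

jog_arm([
  {"x":0.2,"y":7.3,"z":0,"spin":-3.5,"fingers":1},
  {"x":0.9,"y":14.6,"z":0,"spin":-7,"fingers":1},
  {"x":2,"y":21.9,"z":0,"spin":-10.5,"fingers":1},
  {"x":3.6,"y":29,"z":0,"spin":-14,"fingers":1},
  {"x":5.6,"y":36.1,"z":0,"spin":-17.5,"fingers":1},
  {"x":8,"y":43,"z":0,"spin":-21,"fingers":1},
  {"x":10.8,"y":49.8,"z":0,"spin":-24.5,"fingers":1},
  {"x":10.8,"y":49.8,"z":0,"spin":-24.5,"fingers":1},
])

```text
clock: 8.15
eef_pos: [0.5121, -0.1596, 0.0533]
tool_rot: [0.094, 0.996, -0.0, -0.0]
ft_force: [0.1, -0.5, -1.3]
grip_width: 0.0136
grasp_force: 58.5
```

jog_arm([
  {"x":0.2,"y":6.6,"z":0,"spin":-3.1,"fingers":1},
  {"x":0.7,"y":13.2,"z":0,"spin":-6.3,"fingers":1},
  {"x":0.7,"y":13.2,"z":0,"spin":-6.3,"fingers":1},
  {"x":0.7,"y":13.2,"z":0,"spin":-6.3,"fingers":0.5},
  {"x":0.7,"y":13.2,"z":0,"spin":-6.3,"fingers":0.2},
  {"x":0.7,"y":13.2,"z":0,"spin":-6.3,"fingers":0},
  {"x":0.7,"y":13.2,"z":0,"spin":-6.3,"fingers":0},
])

```text
clock: 9.02
eef_pos: [0.5141, -0.1467, 0.0534]
tool_rot: [0.039, 0.999, -0.0, 0.0]
ft_force: [-0.1, -0.2, -0.3]
grip_width: 0.0426
grasp_force: 0.0
```

jog_arm([
  {"x":0,"y":0,"z":-20,"spin":0,"fingers":0},
  {"x":0,"y":0,"z":-50,"spin":0,"fingers":0},
  {"x":30,"y":0,"z":-90,"spin":0,"fingers":0},
  {"x":80,"y":0,"z":-120,"spin":0,"fingers":0},
  {"x":130,"y":0,"z":-140,"spin":0,"fingers":0},
  {"x":180,"y":0,"z":-150,"spin":0,"fingers":0},
  {"x":180,"y":0,"z":-150,"spin":0,"fingers":0},
])

```text
clock: 9.9
eef_pos: [0.3321, -0.1324, 0.2042]
tool_rot: [0.039, 0.999, -0.0, 0.001]
ft_force: [0.6, -0.1, 0.5]
grip_width: 0.0427
grasp_force: 0.0
```

```bash
python3 - <<'E'
from workcell import readout, camera, bot
import cv2,numpy as np,pickle
d={n:camera(n) for n in("top","scene")};pickle.dump(d,open("c1.pkl","wb"))
s=d["scene"]["pixels"][220:420,270:520,::-1];t=d["top"]["pixels"][170:320,280:480,::-1]
cv2.imwrite("pics/f1.png",np.hstack([cv2.resize(t,(400,300),interpolation=2),cv2.resize(s,(375,300),interpolation=2)]))
E
```

```text
(no output)
```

View pics/f1.png

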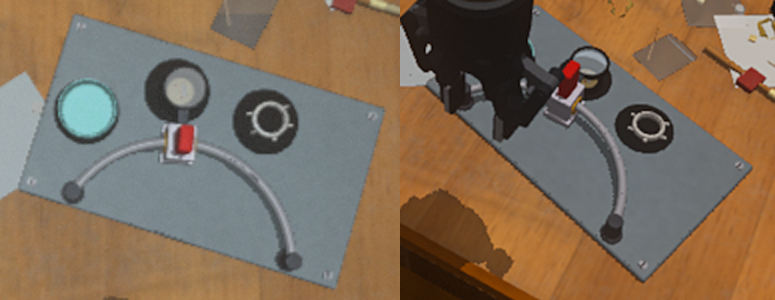

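```bash
python3 - <<'E'
from h import *
d=pickle.load(open("c1.pkl","rb"))
t=(np.array([[184.5,88]])+.5)/2-.5+[280,170]
s=(np.array([[589-400,66.5]])+.5)*(2/3)-.5+[270,220]
print(pix2w(d["top"],t,.042),pix2w(d["scene"],s,.042))
E
```

```text
[[ 0.56515214 -0.150536    0.042     ]] [[ 0.56186291 -0.15419829  0.042     ]]
```

```bash
python3 -c "
from workcell import bot
print(bot.job_done())"
```

```text
the job is handed in; nothing more can be done
None
```

The lens stands over the gold movement, about 1–6 mm off centre by the two cameras (limit 15 mm). The carriage sits on its rod with the gripper released and clear. The first push, with a loose grip, jammed at about 78 N, which could count against the 40 N limit if that applies to the fingers. I backed off and slid it the rest of the way with a firm grip, and I handed the job in at about 10 s; no verdict was returned.

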